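# Hold a vase in the V-blocks for its foot-mark photograph

### The arm

A 6-joint arm with a two-finger parallel gripper is mounted at the origin on the work surface. World frame = base frame: x ahead of the robot, y to its left, z up, the work surface at z = 0. Lengths are in m, angles in rad, forces in N, time in s.
With the tool pointing down it reaches from about 0.3 to 0.875 m from the base axis. Payload 6.4 kg.
Tool frame: the origin (TCP) lies between the finger pads; the fingertips stand 25 mm ahead of it and the grasp point (between the pads) lies 6 mm ahead of it; x points along the fingers, y is the direction in which the jaws open and shut, and the axes are right-handed (so a half turn about x gives the same grasp; the last joint's range is limited). The gripper opens to 88 mm and grips with 3 to 60 N. Pads are 18 mm wide; open, the fingers measure 123 mm over their backs; the gripper's body (75 mm by 187 mm) begins 45 mm behind the grasp point.
Start: joints at [-1.548, 0.181, 1.607, -0, 1.354, -0.206], TCP at [0.13, -0.56, 0.264] pointing down, gripper open.
Joint ranges: [-2.99, 2.99], [-0.89, 2.07], [0.3, 2.58], [-1.14, 4.28], [0, 2.63], [-3.12, 3.12]. Speed limits (rad/s): [2.57, 2.57, 3.01, 3.14, 3.14, 3.14].

### API

Orientations are given as a unit quaternion [w, x, y, z].
In Python, from plant import observe, snapshot, job_done, search_frame gives the robot as it stands.
- The arm moves only by the tool play_rows, never from a script. Its argument "commands" is a list of rows, each a list of 2 entries, a list of its own where there are three numbers: the shift along the world's x, y, z in mm, then the turn, a rotation vector about the world's x, y, z in degrees. A call has 1 to 20 rows; each row is the pose to reach, as a shift and turn from the pose commanded when the call began; what a row does not reach only later rows make up. A row lasts 1/8 s, in which the tool goes at most 62.5 mm and 10.7 degrees, less where a joint would pass 70% of its speed; a pose out of reach is approached as far as the arm can. A call with a gripper value outside its range is refused whole. "claw" is the closure in counts, from 0 (fully open) to 255 (shut), set as the call begins (left out, the last holds). The fingers move at their own pace and stop on an object; "newtons" is the grip in N (left out, the last holds). Time passes only in rows, so rows that repeat a pose let the fingers close. It gives the time, the measured TCP pose, the force and the opening at its end, in the units of the state.
- observe(): the state, without advancing time (a new reading comes with each control period).
- snapshot(name): name is "scene" or "top"; returns a dict with "pixels" (384x512x3 uint8, blue, green, red), "fx", "fy", "cx", "cy" (pixels), "rvec" (rotation vector, rad) and "tvec" (3), from world to camera coordinates, as OpenCV has them. Camera axes: x right, y down, z forward; pixel columns grow to the right and rows downward; lengths in m; the calibration is good to about 2 mm. A picture is of the moment at which its call begins. There is no depth.
- job_done(): hands the job in, once; it reports no verdict.
Trained networks look in a picture, given as the dict that the camera call returned (one of the last four; its "shot" number tells which), for a name from the list of things; names that differ only in an ending like _2 or _b are one class to them, and where a whole thing is asked for, a point or a joint stands for the part that bears it (a point fixed in the world has none). Each returns a list of dicts, best first, with "confidence" (0 to 1); they miss things now and then, are a little off and sometimes report something else, mostly with a low value. They report only what shows in the picture. A call takes as long as a camera call. They do not tell look-alikes from the thing itself.
- search_frame(name, picture): "xyz" ([x, y, z] in m, in world coordinates, good to about 4 mm: the middle of the surface that is visible of it).
The state is a dict: "t": time; "joint_pos": joint angles; "qvel": joint speeds; "joint_efforts": joint torques, N m; "ee_pos": TCP position; "ee_rot": TCP orientation; "force": force on the tool from outside, world axes, zero at the start; "ft_torque": the same for the moment, N m; "width": finger opening in m.
Only numpy, scipy, OpenCV 4.12 (cv2) and the standard library are available. Lean on these libraries where they do the work, as an engineer would, in place of code of your own. Each camera call takes 0.05 s, during which the arm holds its last target.

### The job

Take the white vase with the cobalt-blue band out of the blue carrying tray and lay it in the pair of V-blocks on the photographing rail, centred lengthwise over the two blocks with its foot (the end next to the blue band) towards the camera lens. Set it down gently, then hold it firmly pressed down into the V so that it bears on both faces and cannot roll while the picture is taken: finish while you are still holding it pressed there. Leave the green vase and the other pieces on the table where they are.

Things in the scene. Friction and masses are not known exactly. Their poses are not given: they have to be found in the camera images.
- vase: white porcelain bud vase: cylinder 44 mm in diameter, 140 mm long, about 0.28 kg, lying on its side; mouth only a 16 mm hole. A cobalt-blue band 16 mm wide (thin line beside it) runs round it 14 to 30 mm from the foot's end face. Origin: middle of its axis, 22 mm inside the surface and 70 mm from either end; x: along the axis towards the foot; y, z square to it, any side up
- vase_foot (a point): centre of the vase's foot end face, on the axis, 70 mm from the vase's origin along its +x
- green_vase: celadon-green vase of the same size and shape with a dark brown band near its foot, lying in the other slot of the tray; leave it there. Origin and axes as for the white vase
- tray: blue plastic tray, fixed, 200 x 210 mm, walls 22 mm high, floor 5 mm thick. Two slots along its x, at y = +50 and -50 mm; in each a vase lies, axis 50 mm above the table, on two notched grey foam bars at x = -52 and +52 mm (22 mm thick, tops about 41 mm above the table). The 82 mm between the bars is clear for fingers down to the floor. Origin: centre of the underside, on the table; z up
- rig: camera rig, fixed: rail 480 x 45 mm, 32 mm high; on it a camera and, on a post, two steel V-blocks in line. Origin: on the table under the middle of the V; x: along rail and V to the camera; z up. Blocks: 22 mm long, centred at x = -43 and +43 mm, 70 mm wide; 90 degree groove, lips 114 mm up, 25 mm off the axis. Gap between them 64 mm, clear down to a plate 75 mm up. Camera from x = 152 mm, 162 mm high
- v_axis (a point): the point where the middle of the vase's axis must lie when it is seated: in the middle between the two V-blocks, 120 mm above the table, 31 mm above the bottom of the groove. The top of the seated vase is then 142 mm above the table. Axes as the rig's
- lens (a point): centre of the camera lens's front, 150 mm from v_axis along the rig's +x, at the same height
- seat_left: the rig's +y side of the V: the black lined 45 degree faces of both blocks on that side (fixed, hard; origin and axes as the rig's). The vase's weight alone loads each side with about 2 N; a steady push of about 10 N straight down on the middle of the vase brings each side to about 9 N; a sideways push on it loads one side and unloads the other
- seat_right: the rig's -y face of the V, likewise
- teapot: terracotta teapot, 94 mm wide and 94 mm high with spout and handle, standing; bystander. Origin: centre of its underside
- bowl: dark brown bowl, 116 mm across, 55 mm high; bystander. Origin: centre of its underside
- cup: light blue mug, 68 mm across, 58 mm high; bystander. Origin: centre of its underside
- dish: blue-grey dish, 112 mm across, 22 mm high; bystander. Origin: centre of its underside
- brush: wooden-handled brush 170 mm long lying on the table; bystander. Origin: underside, on its length; x axis along it
- jar: amber jar with a white cap, 52 mm across, 85 mm high; bystander. Origin: centre of its underside
Not all that is in view belongs to the job. What is shaped like the vase but red is not meant.

How it is judged:
On the way, in this order (a step that is already met when the one before it is completed fails the run):
1. the white vase is lifted clear of the tray (height (world z) of vase above 0.085 m and contact force between vase and tray below 0.05 N), for 0.1 s.
2. the vase lies in both V-blocks, centred, with its foot towards the camera (x of vase in the frame of v_axis between -0.012 and 0.012 m and y of vase in the frame of v_axis between -0.002 and 0.002 m and z of vase in the frame of v_axis between -0.0025 and 0.002 m and angle between the x axis of vase and the x axis of rig, either way round below 0.03 rad and x of vase_foot in the frame of rig above 0.04 m and contact force between vase and rig above 0.5 N), for 0.2 s.
At the end, for the whole second after the job is handed in: The vase lies still in the V-blocks: middle within 12 mm of v_axis along the V, 2 mm sideways, +2/-2.5 mm in height; axis within 0.03 rad of the rig's x, foot on the camera side. Fingers on it with over 3 N; over 4 N on each face of the V (weight alone: about 2 N), through the last second (x of vase in the frame of v_axis between -0.012 and 0.012 m and y of vase in the frame of v_axis between -0.002 and 0.002 m and z of vase in the frame of v_axis between -0.0025 and 0.002 m and angle between the x axis of vase and the x axis of rig, either way round below 0.03 rad and x of vase_foot in the frame of rig above 0.04 m and contact force between vase and seat_left above 4 N and contact force between vase and seat_right above 4 N and contact force between the fingers and vase above 3 N and linear speed of vase below 0.01 m/s); the arm keeps its last pose, push and grip.
It fails at once if the vase is rammed or forced against the V-blocks or the rig: contact force above 60 N (contact force between vase and rig above 60 N).
It fails at once if the vase is dropped into the V-blocks instead of set down: within 20 mm of its seat it moves faster than 0.35 m/s (distance between vase and v_axis below 0.02 m and linear speed of vase above 0.35 m/s).
It fails at once if the green vase is shifted by more than 25 mm (distance of green_vase from where it was at the start of the episode above 0.025 m).
It fails at once if the teapot, bowl, cup, dish, brush or jar is shifted by more than 25 mm (distance of any of teapot, bowl, cup, dish, brush, jar from where it was at the start of the episode above 0.025 m).
It also fails if it takes over 54 s, if anything falls off the work surface, if the arm or the gripper's body presses on something with over 40 N, if the wrist force passes 120 N, or if a joint passes its speed limit or range.

## Working session

There is one attempt and no reset: what is moved stays moved. The work goes in short steps, Python scripts to look and compute and a tool call to move; the robot and the scene stay as the last step left them, time stands still between calls to the robot, and variables do not carry over. Pictures are saved under pics/ and viewed, and the job is handed in when it is done.

Besides the shell and the picture viewer there is one more tool, called after "Request:" by a JSON object that holds its "op" and its "data". play_rows: Moves the arm, as the interface text tells. Its arguments: {"type":"object","properties":{"commands":{"type":"array"},"claw":{"type":"number"},"newtons":{"type":"number"}},"required":["commands"]}

```bash
ls; mkdir -p pics
python3 - <<'E'
from plant import *
import cv2
print(observe())
for n in ("scene","top"):
    p=snapshot(n); cv2.imwrite(f"pics/{n}0.png",p["pixels"]); print(n,p["fx"],p["fy"],p["cx"],p["cy"],p["rvec"],p["tvec"])
    for k in ("vase","green_vase","tray","rig","lens","seat_left","seat_right","teapot","bowl","cup","dish","brush","jar","vase_foot"):
        try:
            for d in search_frame(k,p)[:3]: print(k,d)
        except Exception as e: print(k,e)
E
```

```text
pics
{'t': 0.0, 'joint_pos': array([-1.54834577e+00,  1.81578355e-01,  1.60798226e+00,  2.93192609e-05,
        1.35378872e+00, -2.06314055e-01]), 'qvel': array([ 1.58912731e-03, -7.84904516e-05, -1.43822669e-03,  1.62102158e-04,
        2.25639523e-03, -1.89518631e-04]), 'joint_efforts': array([ 8.92147250e-05, -4.33860648e+01, -3.41854191e+01,  7.01881223e-02,
        3.85768327e-02, -1.31932752e-04]), 'ee_pos': array([ 0.13040162, -0.55952363,  0.26280156]), 'ee_rot': array([ 0.08008447,  0.70255325,  0.08131953, -0.70241906]), 'force': array([ 0.1173262 , -0.02621439, -0.97485348]), 'ft_torque': array([ 0.01912283,  0.05429156, -0.00395952]), 'width': 0.08807589044725327}
scene 405.5574635254355 405.5574635254355 254.51482579954234 196.66176903653567 [ 1.61250844  2.0396708  -0.73109272] [ 0.08884825 -0.29400914  1.46465029]
vase {'xyz': [0.1755, 0.3025, 0.0355], 'confidence': 0.77}
vase {'xyz': [0.4699, 0.225, 0.0673], 'confidence': 0.69}
vase {'xyz': [0.7586, -0.095, 0.0647], 'confidence': 0.69}
green_vase {'xyz': [0.5612, 0.2502, 0.0716], 'confidence': 0.63}
tray {'xyz': [0.54
[... 1695 characters left out ...]
0983], 'confidence': 0.92}
seat_left {'xyz': [0.5773, -0.1647, 0.1032], 'confidence': 0.42}
seat_right {'xyz': [0.6033, -0.3343, 0.1005], 'confidence': 0.32}
teapot {'xyz': [0.743, -0.1022, 0.063], 'confidence': 0.62}
teapot {'xyz': [0.3383, 0.2421, 0.0099], 'confidence': 0.16}
bowl {'xyz': [0.7542, 0.3121, 0.0188], 'confidence': 0.81}
cup {'xyz': [0.3341, -0.2574, 0.0086], 'confidence': 0.66}
dish {'xyz': [0.3388, 0.2446, 0.0102], 'confidence': 0.67}
brush {'xyz': [0.3727, 0.0338, 0.0165], 'confidence': 0.76}
jar {'xyz': [0.7911, 0.0942, 0.086], 'confidence': 0.83}
vase_foot {'xyz': [0.4614, 0.2231, 0.0688], 'confidence': 0.79}
vase_foot {'xyz': [0.1617, 0.3025, 0.0419], 'confidence': 0.63}
```

View pics/scene0.png

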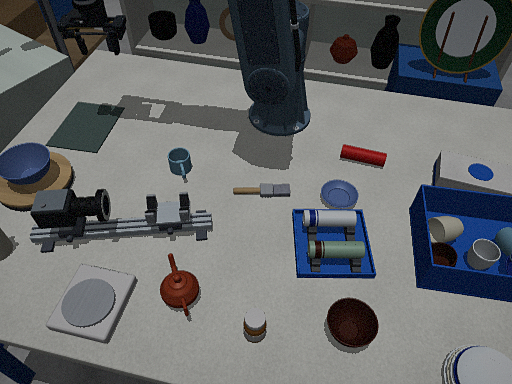

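View pics/top0.png

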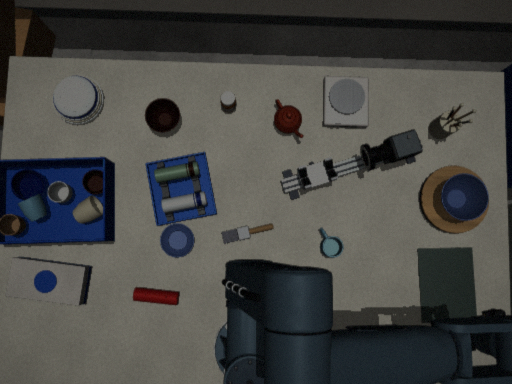

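Run:
```python
import cv2
a=cv2.imread("pics/top0.png");b=cv2.imread("pics/scene0.png")
cv2.imwrite("pics/top0_tray.png",cv2.resize(a[140:290,40:240],None,fx=4,fy=4,interpolation=cv2.INTER_CUBIC))
cv2.imwrite("pics/top0_rig.png",cv2.resize(a[100:250,240:440],None,fx=4,fy=4,interpolation=cv2.INTER_CUBIC))
```

```text
(no output)
```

View pics/top0_tray.png

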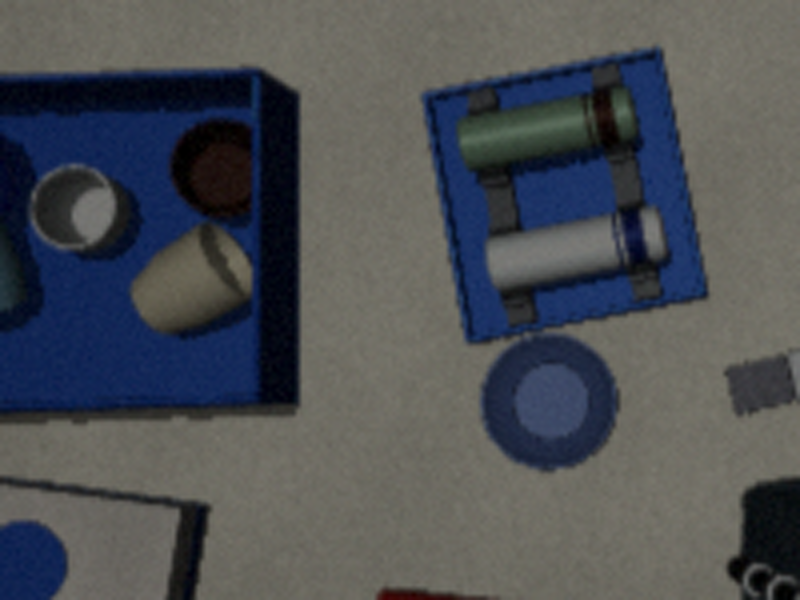

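View pics/top0_rig.png

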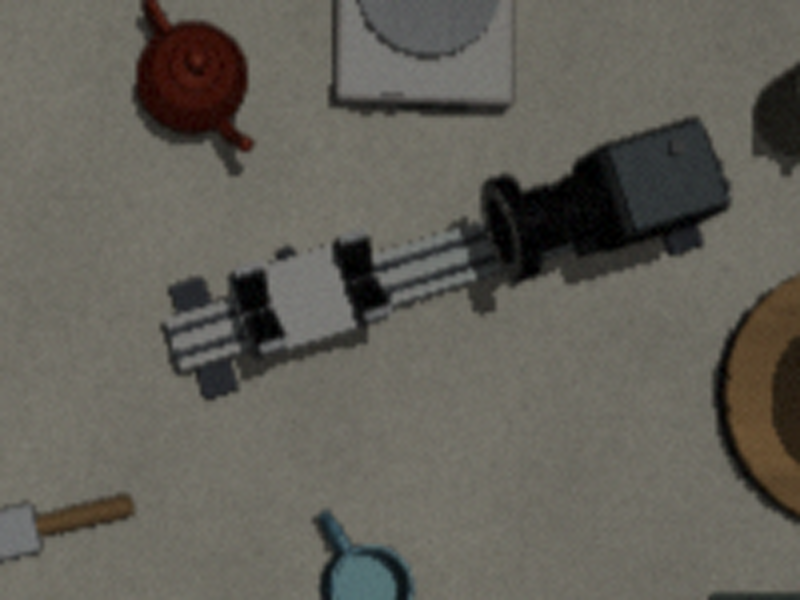

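White vase: top px (184,202), scene px (330,218), foot with the blue band towards -y. The look-alikes are the green vase at top px (177,172) and the red cylinder at (156,296). The crop confirms my choice: white body with a blue band and a thin line. Next I'll fit the poses with model overlays.

```bash
cat > h.py <<'E'
import numpy as np, cv2
from plant import *
def proj(P,p): return cv2.projectPoints(np.asarray(P,float).reshape(-1,3),np.array(p["rvec"]),np.array(p["tvec"]),np.array([[p["fx"],0,p["cx"]],[0,p["fy"],p["cy"]],[0,0,1]]),None)[0][:,0]
def place(P,x,y,yaw,z=0):
    P=np.asarray(P,float);c,s=np.cos(yaw),np.sin(yaw)
    return np.c_[x+c*P[:,0]-s*P[:,1],y+s*P[:,0]+c*P[:,1],P[:,2]+z]
def cyl(r=.022,L=.14):
    a=np.linspace(0,2*np.pi,40,endpoint=False)
    return np.vstack([np.c_[np.full(40,e),r*np.cos(a),r*np.sin(a)] for e in(-L/2,L/2)])
def ray(u,v,p,z):
    R=cv2.Rodrigues(np.array(p["rvec"]))[0];t=np.array(p["tvec"]).ravel();C=-R.T@t
    d=R.T@np.array([(u-p["cx"])/p["fx"],(v-p["cy"])/p["fy"],1]);return C+d*(z-C[2])/d[2]
E
python3 - <<'E'
from h import *
import pickle
from scipy.optimize import minimize
P=[]
for n in ("scene","top"):
    p=snapshot(n); P.append(p); print(n,-cv2.Rodrigues(np.array(p["rvec"]))[0].T@np.array(p["tvec"]))
pickle.dump(P,open("p0.pkl","wb"))
sc,tp=P
# blocks corners rough: top image full-res coords from crop: (u=240+cx/4, v=100+cy/4)
for c in [(252,305-2),(360,270)]:
    print(ray(240+c[0]/4,100+c[1]/4,tp,.1))
b=sc["pixels"]
cv2.imwrite("pics/scene0_rig.png",cv2.resize(b[170:260,20:220],None,fx=4,fy=4,interpolation=cv2.INTER_CUBIC))
cv2.imwrite("pics/scene0_tray.png",cv2.resize(b[190:290,280:400],None,fx=6,fy=6,interpolation=cv2.INTER_CUBIC))
# vase fit: white mask
for n,p,box in (("scene",sc,(280,400,195,285)),("top",tp,(140,225,145,230))):
    im=p["pixels"].astype(int); m=(im.min(2)>95)&((im.max(2)-im.min(2))<30)
    mm=np.zeros_like(m);mm[box[2]:box[3],box[0]:box[1]]=m[box[2]:box[3],box[0]:box[1]]
    ys,xs=np.nonzero(mm);print(n,mm.sum(),xs.mean(),ys.mean(),xs.min(),xs.max(),ys.min(),ys.max())
E
```

```text
scene [1.16112331 0.16405247 0.92973938]
top [0.32736571 0.01444441 1.57195868]
[ 0.54923634 -0.1512771   0.1       ]
[ 0.57800172 -0.23564371  0.1       ]
scene 6056 345.8741743725231 237.18081241743727 280 399 195 284
top 3037 184.09252551860388 185.15014817253868 140 224 145 229
```

View pics/scene0_rig.png

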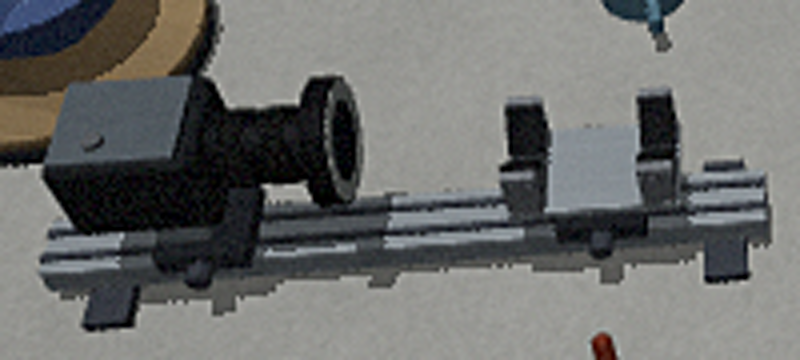

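View pics/scene0_tray.png

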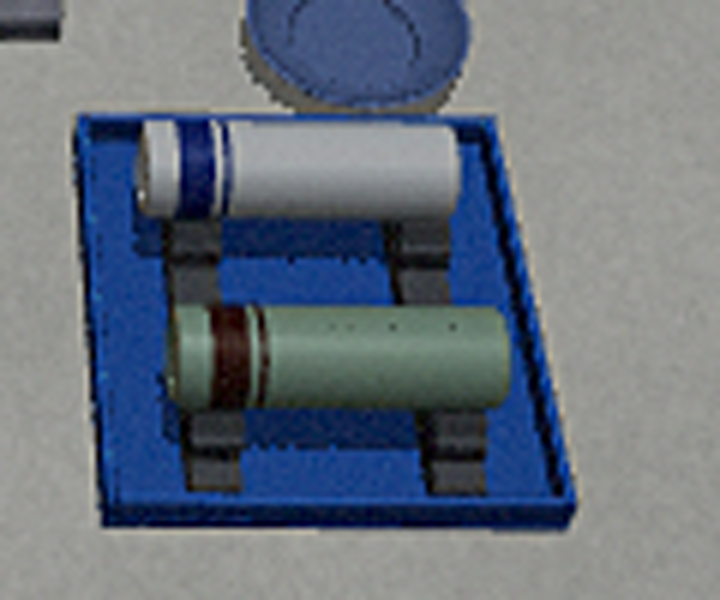

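```bash
cat > fit.py <<'E'
from h import *
import pickle
from scipy.optimize import least_squares
sc,tp=pickle.load(open("p0.pkl","rb"))
def px(l,ox,oy,s): return np.array(l,float)/s-.5+.5/s+np.array([ox,oy])
def fit(P3,pts,x0):
    # per-camera; list of (cam,P3,uv)
    r=least_squares(lambda q:np.concatenate([(proj(place(A,*q),c)-u).ravel() for c,A,u in zip(*[pts[0],P3,pts[1]])]),x0,loss="soft_l1")
    return r.x,r.fun
T=np.array([(-.1,.105,.022),(.1,.105,.022),(.1,-.105,.022),(-.1,-.105,.022)])
tt=px([(425,93),(660,50),(707,297),(470,342)],40,140,4)
# scene: near-left(foot side, far x)=(.1,.105)
ts=px([(575,505),(103,505),(78,116),(495,116)],280,190,6)
x0=[.52,.24,-1.4]
for n,c,A,u in(("top",[tp],[T],[tt]),("sc",[sc],[T],[ts]),("both",[tp,sc],[T,T],[tt,ts])):
    q,f=fit(A,(c,u),x0);print("tray",n,q,np.abs(f).max())
B=[(-54,25),(-32,25),(-54,-25),(-32,-25),(32,25),(54,25),(32,-25),(54,-25)]
B=np.array([(a/1e3,b/1e3,.114) for a,b in B])
bt=px([(232,275),(265,270),(250,352),(284,343),(337,243),(368,236),(357,315),(388,306)],240,100,4)
Bs=np.array([(.054,-.025,.114),(.032,-.025,.114),(-.032,-.025,.114),(-.054,-.025,.114)])
bs=px([(507,105),(545,104),(639,96),(676,96)],20,170,4)
for n,c,A,u in(("top",[tp],[B],[bt]),("sc",[sc],[Bs],[bs]),("both",[tp,sc],[B,Bs],[bt,bs])):
    q,f=fit(A,(c,u),[.56,-.2,-1.25]);print("rig",n,q,np.abs(f).max())
rig=q
# vase silhouettes
from scipy.optimize import minimize
ms=[]
for p,box in((sc,(295,362,207,228)),(tp,(155,212,190,216))):
    im=p["pixels"].astype(int);m=np.zeros(im.shape[:2],np.uint8)
    s=np.s_[box[2]:box[3],box[0]:box[1]]
    m[s]=(im[s][...,2]>88)
    n,l,st,_=cv2.connectedComponentsWithStats(m)
    keep=np.isin(l,[i for i in range(1,n) if st[i,4]>15]);ys,xs=np.nonzero(keep)
    h=cv2.convexHull(np.c_[xs,ys].astype(np.int32));o=np.zeros_like(m);cv2.fillConvexPoly(o,h,1)
    print(st[1:,:]); ms.append(o)
def sil(q,p):
    u=proj(place(cyl(),*q,.05),p);h=cv2.convexHull(u.astype(np.float32))
    o=np.zeros((384*4,512*4),np.uint8);cv2.fillConvexPoly(o,np.round((h+.5)*4*16-8).astype(np.int32),255,shift=4)
    return cv2.resize(o,(512,384),interpolation=cv2.INTER_AREA)/255.
for n,cs in(("sc",[0]),("top",[1]),("both",[0,1])):
    f=lambda q:sum(np.abs(sil(q,(sc,tp)[i])-ms[i]).sum() for i in cs)
    best=None
    for y0 in(-1.35,-1.45):
        r=minimize(f,[.468,.23,y0],method="Nelder-Mead",options=dict(initial_simplex=np.array([[.468,.23,y0],[.478,.23,y0],[.468,.24,y0],[.468,.23,y0+.08]])))
        if best is None or r.fun<best.fun:best=r
    print("vase",n,best.x,best.fun,[m.sum() for m in ms])
vase=best.x
pickle.dump((rig,vase),open("fit.pkl","wb"))
def ov(p,polys,box,s,fn):
    im=cv2.resize(p["pixels"][box[2]:box[3],box[0]:box[1]],None,fx=s,fy=s,interpolation=cv2.INTER_CUBIC)
    for P,col in polys:
        u=(proj(P,p)-[box[0],box[2]]+.5)*s-.5
        cv2.polylines(im,[np.round(u).astype(np.int32)],False,col,1,cv2.LINE_AA)
    cv2.imwrite(fn,im)
def blocks(q):
    L=[]
    for cx in(-.043,.043):
        for e in(-.011,.011):
            L.append((place([(cx+e,-.035,.075),(cx+e,-.035,.114),(cx+e,-.025,.114),(cx+e,0,.089),(cx+e,.025,.114),(cx+e,.035,.114),(cx+e,.035,.075)],*q),(0,255,255)))
        for y in(-.035,-.025,.025,.035): L.append((place([(cx-.011,y,.114),(cx+.011,y,.114)],*q),(0,255,255)))
    return L
hull=lambda p:[(place(cyl()[[*range(40),0]],*vase,.05),(0,0,255)),(place(cyl()[[*range(40,80),40]],*vase,.05),(0,255,0))]
ov(tp,blocks(rig),(290,350,145,205),10,"pics/ovt_rig.png");ov(sc,blocks(rig),(135,205,180,235),11,"pics/ovs_rig.png")
tr=fit([T,T],([tp,sc],[tt,ts]),x0)[0]
TL=[(place(T[[0,1,2,3,0]],*tr),(0,255,255))]
ov(tp,hull(tp)+TL,(142,222,148,228),7,"pics/ovt_v.png");ov(sc,hull(sc)+TL,(285,385,200,285),7,"pics/ovs_v.png")
d=place([(0,-.05,0)],*tr)[0];d2=place([(0,.05,0)],*tr)[0];print("slots",d,d2)
E
python3 fit.py
```

```text
tray top [ 0.50726151  0.23943848 -1.34961734] 0.7992248040218328
tray sc [ 0.51078953  0.23974673 -1.34553887] 0.5289905254515759
tray both [ 0.50899958  0.23968984 -1.34765572] 1.0686147955574938
rig top [ 0.558314   -0.19347984 -1.25955779] 2.55517966971712
rig sc [ 0.56076396 -0.19521142 -1.24953822] 0.5917885043003253
rig both [ 0.55990401 -0.19430739 -1.24580772] 2.859536765386281
[[295 207  34   2  66]
 [330 207  10   2  15]
 [345 207   7   2  11]
 [353 207   9   2  17]
 [342 208   2   1   2]
 [304 210   6  14  73]
 [315 210  42  15 542]
 [303 219   1   5   5]]
[[201 193   5  10  36]
 [162 195  32  15 309]
 [195 199   1   3   3]]
vase sc [ 0.45156497  0.22495068 -1.33097502] 172.4 [np.uint64(1053), np.uint64(466)]
vase top [ 0.46259371  0.22474189 -1.31028287] 162.5254901960784 [np.uint64(1053), np.uint64(466)]
vase both [ 0.45612445  0.22481448 -1.33069318] 390.35294117647055 [np.uint64(1053), np.uint64(466)]
slots [0.46023921 0.22862517 0.        ] [0.55775994 0.25075451 0.        ]
```

```bash
sed -i 's/(295,362,207,228)/(298,362,209,228)/; s/im\[s\]\[...,2\]>88/im[s][...,2]>75/' fit.py; python3 fit.py | grep -A3 -B9 vase
```

```text
rig both [ 0.55990401 -0.19430739 -1.24580772] 2.859536765386281
[[353 209   9   1   9]
 [303 210   7  15  90]
 [315 210  42  16 587]
 [305 225   1   1   1]]
[[200 192   6  12  47]
 [162 194  32  17 356]
 [194 195   2   7   7]
 [196 203   1   1   1]]
vase sc [ 0.46036547  0.22319797 -1.33142465] 41.25098039215686 [np.uint64(835), np.uint64(529)]
vase top [ 0.4622347   0.22381787 -1.31381991] 100.14901960784313 [np.uint64(835), np.uint64(529)]
vase both [ 0.46106288  0.2239203  -1.3339259 ] 143.40392156862745 [np.uint64(835), np.uint64(529)]
slots [0.46023921 0.22862517 0.        ] [0.55775994 0.25075451 0.        ]
```

View pics/ovt_rig.png

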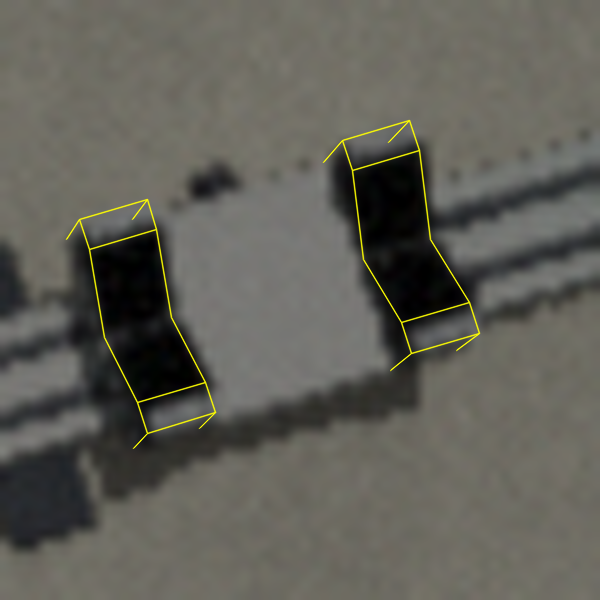

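View pics/ovs_rig.png

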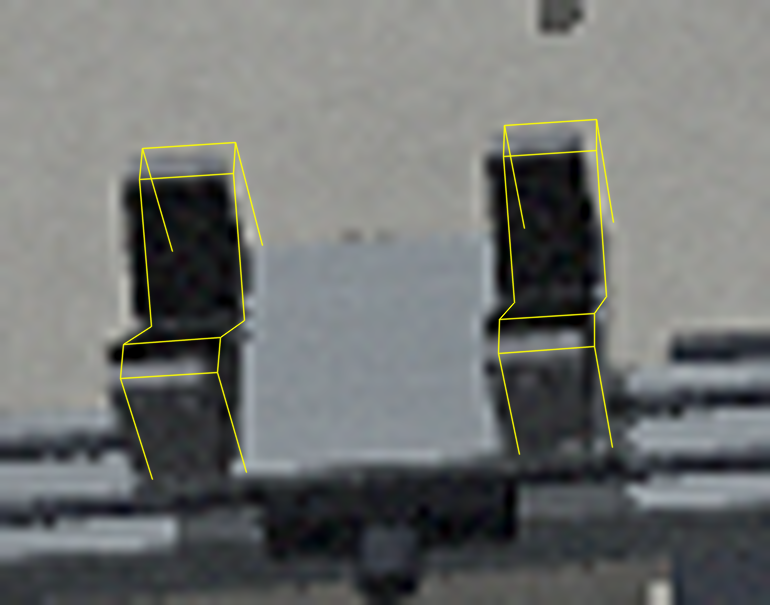

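View pics/ovt_v.png

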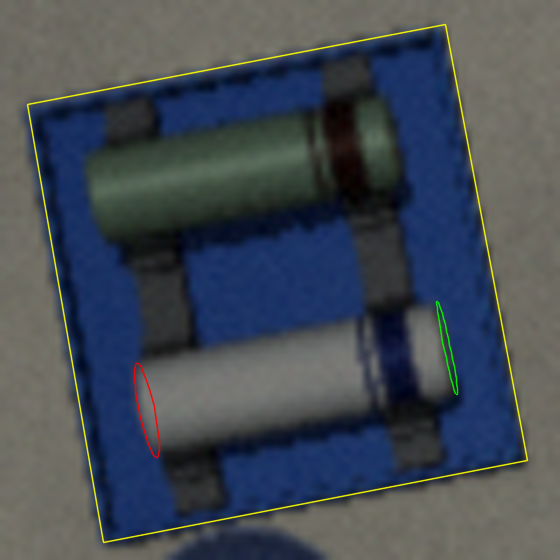

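View pics/ovs_v.png

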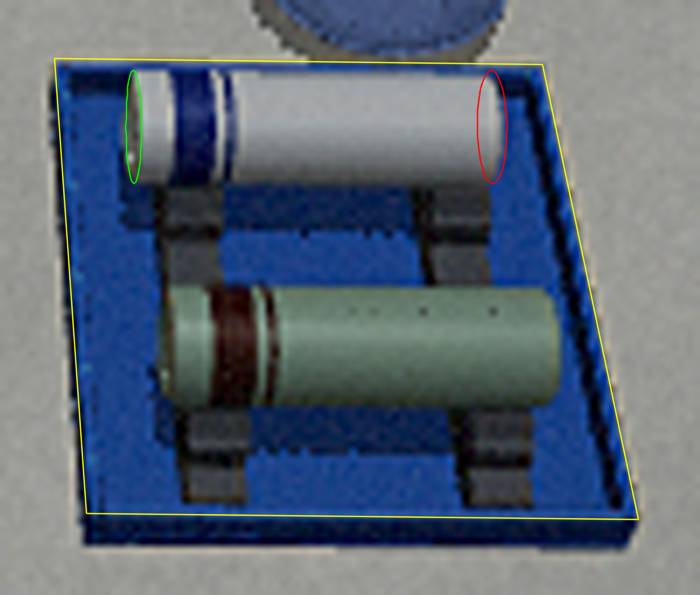

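```bash
python3 - <<'E'
from h import *
from scipy.spatial.transform import Rotation as R
o=observe();q=o["ee_rot"];M=R.from_quat([q[1],q[2],q[3],q[0]]).as_matrix();print(M.round(3))
print("jaw yaw deg",np.degrees(np.arctan2(M[1,1],M[0,1])))
E
cat >> fit.py <<'E'
# refined rig picks (10x top crop off 290,145; 11x scene crop off 135,180)
A=np.array([(-.054,.025,.114),(-.032,.025,.114),(-.054,-.025,.114),(-.032,-.025,.114),(.032,.025,.114),(.054,.025,.114),(.032,-.025,.114),(.054,-.025,.114)])
ut=px([(85,250),(155,232),(132,402),(205,384),(345,172),(418,152),(395,325),(470,305)],290,145,10)
S=np.array([(.054,-.025,.114),(.032,-.025,.114),(-.032,-.025,.114),(-.054,-.025,.114),(.054,.035,.114),(.032,.035,.114),(-.032,.035,.114),(-.054,.035,.114)])
us=px([(124,182),(230,178),(490,157),(583,153),(113,388),(215,383),(488,358),(590,352)],135,180,11)
for n,c,P3,u in(("top",[tp],[A],[ut]),("sc",[sc],[S],[us]),("both",[tp,sc],[A,S],[ut,us])):
    q,f=fit(P3,(c,u),[.56,-.2,-1.25]);print("rig2",n,q,np.abs(f).max())
    ov(tp,blocks(q),(290,350,145,205),10,f"pics/r2t_{n}.png");ov(sc,blocks(q),(135,205,180,235),11,f"pics/r2s_{n}.png")
E
python3 fit.py | grep rig2
```

```text
[[ 0.     0.227 -0.974]
 [-0.    -0.974 -0.227]
 [-1.     0.    -0.   ]]
jaw yaw deg -76.89450499057689
rig2 top [ 0.55927189 -0.19340701 -1.24888125] 0.44072678752519323
rig2 sc [ 0.56197634 -0.19568403 -1.23131942] 0.704731242707652
rig2 both [ 0.56070741 -0.19477299 -1.2421428 ] 1.0432626686966842
```

Request:
{"op": "play_rows", "data": {"commands": [[[50,15,0],[0,0,5]],[[100,40,0],[0,0,10]],[[155,75,0],[0,0,15]],[[210,120,0],[0,0,21]],[[260,170,0],[0,0,27]],[[300,225,0],[0,0,33]],[[330,285,0],[0,0,39]],[[350,345,0],[0,0,45]],[[360,405,0],[0,0,51]],[[365,465,0],[0,0,57]],[[365,525,0],[0,0,63]],[[360,585,0],[0,0,69]],[[355,645,-20],[0,0,75]],[[345,705,-50],[0,0,81]],[[335,760,-80],[0,0,87]],[[331,785,-100],[0,0,90]],[[331,785,-114],[0,0,90]],[[331,785,-114],[0,0,90]],[[331,785,-114],[0,0,90]]], "claw": 60}}

```text
t: 3.98
ee_pos: [0.4625, 0.2241, 0.1507]
ee_rot: [0.554, 0.441, 0.553, -0.44]
force: [-0.7, 0.4, 0.6]
width: 0.0673
```

Run:
```python
from h import *
o=observe();print(o["t"],o["ee_pos"],o["ee_rot"],o["width"],o["force"])
for n,b in(("scene",(270,410,130,290)),("top",(120,240,120,240))):
    p=snapshot(n);cv2.imwrite(f"pics/{n}1.png",cv2.resize(p["pixels"][b[2]:b[3],b[0]:b[1]],None,fx=4,fy=4,interpolation=cv2.INTER_CUBIC))
```

```text
3.975 [0.46254221 0.22409913 0.15072559] [ 0.55383445  0.44056613  0.55298462 -0.43974641] 0.0673178402152508 [-0.70107814  0.407774    0.59503403]
```

View pics/scene1.png

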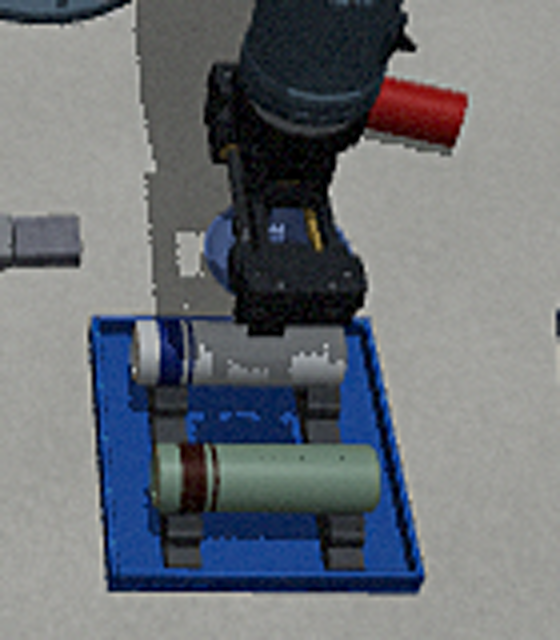

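View pics/top1.png

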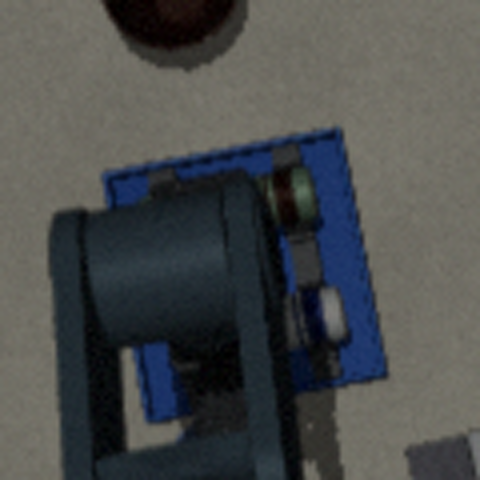

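Request:
{"op": "play_rows", "data": {"commands": [[[0,0,-20],[0,0,0]],[[0,0,-40],[0,0,0]],[[0,0,-60],[0,0,0]],[[0,0,-75],[0,0,0]],[[0,0,-75],[0,0,0]]]}}

```text
t: 4.7
ee_pos: [0.4611, 0.2244, 0.0741]
ee_rot: [0.553, 0.439, 0.554, -0.44]
force: [-1.0, -0.2, -0.4]
width: 0.0672
```

Run:
```python
from h import *
o=observe();print(o["t"],o["ee_pos"],o["width"],o["force"])
for n,b in(("scene",(290,390,170,270)),):
    p=snapshot(n);cv2.imwrite(f"pics/{n}2.png",cv2.resize(p["pixels"][b[2]:b[3],b[0]:b[1]],None,fx=6,fy=6,interpolation=cv2.INTER_CUBIC))
```

```text
4.7 [0.46110767 0.22441316 0.07413349] 0.0672426576404037 [-0.97378339 -0.22873103 -0.41399114]
```

View pics/scene2.png

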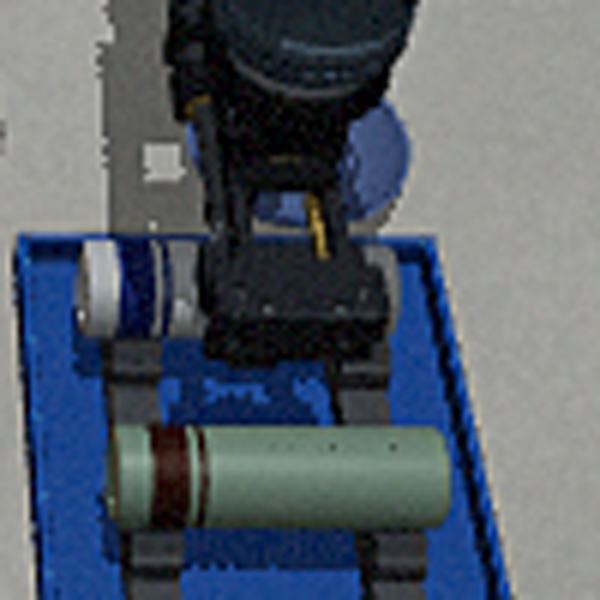

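Run:
```python
from h import *
p=snapshot("scene");j=np.radians(13.1);d=np.array([np.cos(j),np.sin(j),0]);e=np.array([np.sin(j),-np.cos(j),0])
T=np.array([.4611,.2244,.0741])
for n,P in(("body near -",T+.0935*d-.0375*e+[0,0,.039]),("body near +",T+.0935*d+.0375*e+[0,0,.039]),("tip near",T+.05*d-[0,0,.025]),("tipnear+9",T+.05*d-[0,0,.025]+.009*e),("vase -",T-.07*e-[0,0,.024]),("vase+",T+.07*e-[0,0,.024])):
    print(n,((proj(P,p)[0]-[290,170]+.5)*6-.5).round())
```

```text
body near - [381. 378.]
body near + [199. 377.]
tip near [252. 380.]
tipnear+9 [232. 380.]
vase - [392. 290.]
vase+ [ 85. 287.]
```

Request:
{"op": "play_rows", "data": {"commands": [[[0,0,-10],[0,0,0]],[[0,0,-18],[0,0,0]],[[0,0,-18],[0,0,0]]]}}

```text
t: 5.18
ee_pos: [0.4607, 0.2249, 0.0559]
ee_rot: [0.553, 0.439, 0.554, -0.44]
force: [-0.2, 0.1, -0.9]
width: 0.0675
```

Request:
{"op": "play_rows", "data": {"commands": [[[0,0,0],[0,0,0]],[[0,0,0],[0,0,0]],[[0,0,0],[0,0,0]],[[0,0,0],[0,0,0]],[[0,0,0],[0,0,0]],[[0,0,0],[0,0,0]]], "claw": 255, "newtons": 25}}

```text
t: 5.92
ee_pos: [0.4617, 0.2251, 0.0569]
ee_rot: [0.554, 0.44, 0.554, -0.439]
force: [1.1, 0.7, 1.5]
width: 0.0425
```

Request:
{"op": "play_rows", "data": {"commands": [[[0,0,10],[0,0,0]],[[0,0,30],[0,0,0]],[[0,0,60],[0,0,0]],[[0,0,100],[0,0,0]],[[0,0,140],[0,0,0]],[[0,0,153],[0,0,0]],[[0,0,153],[0,0,0]],[[0,0,153],[0,0,0]]]}}

```text
t: 6.92
ee_pos: [0.4602, 0.2247, 0.2078]
ee_rot: [0.553, 0.439, 0.555, -0.441]
force: [0.4, 0.3, -2.6]
width: 0.0429
```

Run:
```python
from h import *
o=observe();print(o["t"],o["ee_pos"],o["width"],o["force"])
for n,b in(("scene",(270,410,110,270)),):
    p=snapshot(n);cv2.imwrite(f"pics/{n}3.png",cv2.resize(p["pixels"][b[2]:b[3],b[0]:b[1]],None,fx=4,fy=4,interpolation=cv2.INTER_CUBIC))
```

```text
6.925 [0.46024787 0.22465785 0.20775001] 0.04294480619672384 [ 0.44819534  0.30516258 -2.63759429]
```

View pics/scene3.png

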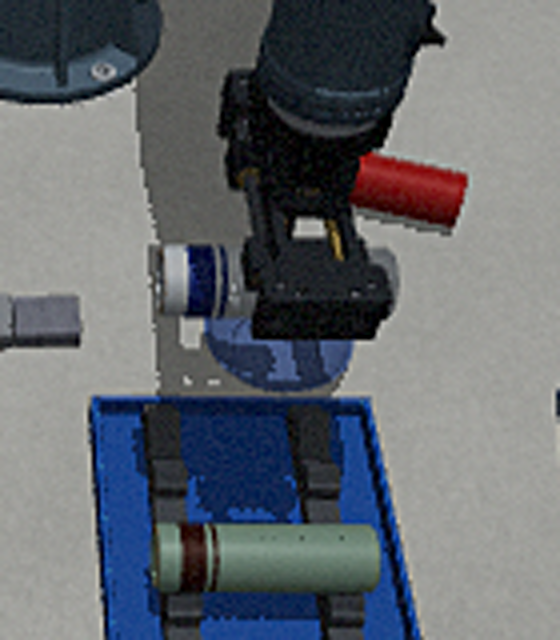

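Request:
{"op": "play_rows", "data": {"commands": [[[5,-20,0],[0,0,0]],[[14,-55,0],[0,0,0.5]],[[24,-100,0],[0,0,1]],[[36,-150,0],[0,0,2]],[[48,-200,0],[0,0,3]],[[60,-250,0],[0,0,4]],[[72,-300,0],[0,0,5]],[[84,-350,0],[0,0,5.5]],[[93,-390,0],[0,0,5.5]],[[98,-412,0],[0,0,5.5]],[[99,-419,0],[0,0,5.5]],[[99,-419,-15],[0,0,5.5]],[[99,-419,-30],[0,0,5.5]],[[99,-419,-40],[0,0,5.5]],[[99,-419,-40],[0,0,5.5]],[[99,-419,-40],[0,0,5.5]]]}}

```text
t: 8.98
ee_pos: [0.5607, -0.1939, 0.17]
ee_rot: [0.575, 0.413, 0.574, -0.412]
force: [0.7, 0.1, -2.8]
width: 0.0431
```

```bash
cat > look.py <<'E'
from h import *
import sys,pickle
from scipy.spatial.transform import Rotation as R
tag=sys.argv[1]
o=observe();print(o["t"],o["ee_pos"],o["width"],o["force"],o["ft_torque"])
q=o["ee_rot"];M=R.from_quat([q[1],q[2],q[3],q[0]]).as_matrix();print("jaw",np.degrees(np.arctan2(M[1,1],M[0,1])),"down",M[:,0])
D=[]
for n,b,s in(("scene",(110,230,150,240),6),("top",(270,370,120,220),6)):
    p=snapshot(n);D.append(p);im=cv2.resize(p["pixels"][b[2]:b[3],b[0]:b[1]],None,fx=s,fy=s,interpolation=cv2.INTER_CUBIC)
    e=o["ee_pos"]+M[:,0]*.0065; yaw=np.arctan2(M[1,1],M[0,1])-np.pi/2
    C=place(cyl(),e[0],e[1],yaw,e[2])
    for P in (C[[*range(40),0]],C[[*range(40,80),40]]):
        u=(proj(P,p)-[b[0],b[2]]+.5)*s-.5;cv2.polylines(im,[np.round(u).astype(np.int32)],False,(0,0,255),1,cv2.LINE_AA)
    cv2.imwrite(f"pics/{n}_{tag}.png",im)
pickle.dump(D,open(f"p_{tag}.pkl","wb"))
E
python3 look.py a
```

```text
8.975 [ 0.56069499 -0.19387306  0.17003724] 0.04311620561094619 [ 0.7483423   0.0834186  -2.82040634] [-0.06941903 -0.12630292  0.01735207]
jaw 18.62971666463307 down [ 4.66447832e-04 -2.49321769e-04 -9.99999860e-01]
```

View pics/scene_a.png

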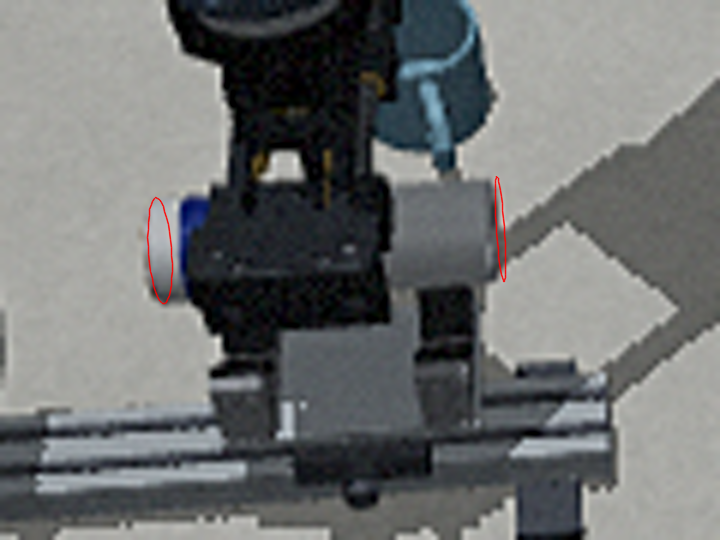

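View pics/top_a.png

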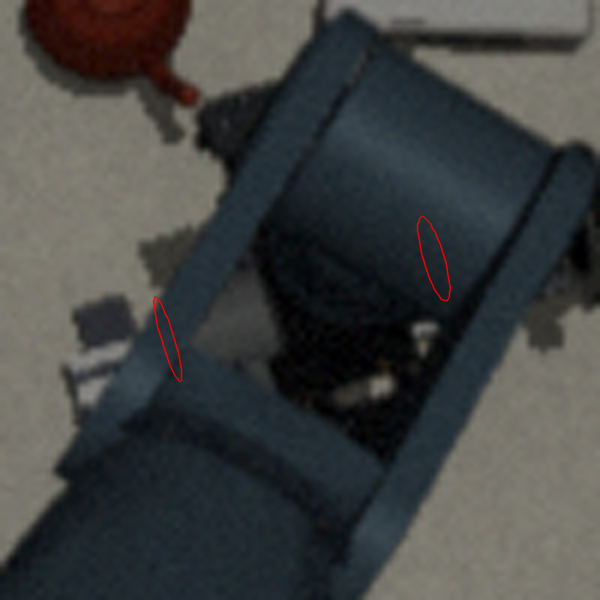

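Request:
{"op": "play_rows", "data": {"commands": [[[0,0,-10],[0,0,0]],[[0,0,-20],[0,0,0]],[[0,0,-28],[0,0,0]],[[0,0,-34],[0,0,0]],[[0,0,-38],[0,0,0]],[[0,0,-38],[0,0,0]],[[0,0,-38],[0,0,0]]]}}

```text
t: 9.95
ee_pos: [0.5606, -0.1941, 0.132]
ee_rot: [0.574, 0.413, 0.574, -0.413]
force: [0.1, 0.5, -2.4]
width: 0.0429
```

```bash
python3 look.py b
```

```text
9.95 [ 0.56062098 -0.19412986  0.13201114] 0.04293445557166685 [ 0.10494381  0.50037789 -2.43804031] [-0.0240695  -0.2064498  -0.07021013]
jaw 18.60880882670539 down [ 4.37163561e-04 -2.80948010e-04 -9.99999865e-01]
```

View pics/scene_b.png

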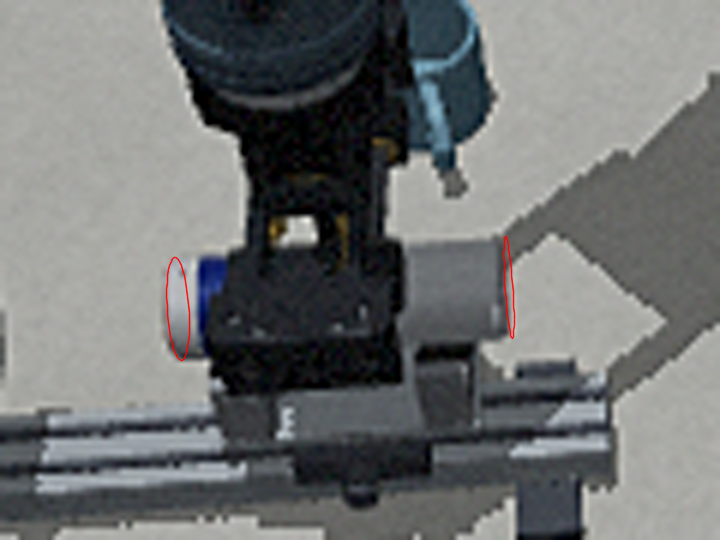

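Request:
{"op": "play_rows", "data": {"commands": [[[0,0,-1],[0,0,0]],[[0,0,-2],[0,0,0]],[[0,0,-3],[0,0,0]],[[0,0,-3],[0,0,0]]]}}

```text
t: 10.55
ee_pos: [0.5603, -0.194, 0.1285]
ee_rot: [0.574, 0.413, 0.574, -0.413]
force: [-0.8, 0.5, -2.3]
width: 0.0427
```

Request:
{"op": "play_rows", "data": {"commands": [[[0,0,-1],[0,0,0]],[[0,0,-1],[0,0,0]]]}}

```text
t: 10.8
ee_pos: [0.5604, -0.194, 0.1277]
ee_rot: [0.574, 0.413, 0.574, -0.413]
force: [-1.0, 0.3, -1.6]
width: 0.0427
```

Request:
{"op": "play_rows", "data": {"commands": [[[0,0,-1],[0,0,0]],[[0,0,-1],[0,0,0]]]}}

```text
t: 11.05
ee_pos: [0.5605, -0.1941, 0.1275]
ee_rot: [0.574, 0.413, 0.574, -0.413]
force: [-4.1, 2.0, 4.5]
width: 0.0428
```

Request:
{"op": "play_rows", "data": {"commands": [[[-0.5,-0.2,0],[0,0,0]],[[-0.5,-0.2,0],[0,0,0]],[[-0.5,-0.2,0],[0,0,0]]]}}

```text
t: 11.42
ee_pos: [0.5603, -0.1943, 0.1273]
ee_rot: [0.575, 0.413, 0.574, -0.412]
force: [-1.7, 2.2, 5.2]
width: 0.0432
```

```bash
python3 look.py c
```

```text
11.425 [ 0.56028728 -0.19429697  0.12728014] 0.04319400312537898 [-1.70964086  2.24801656  5.24300646] [0.21137563 0.14536652 0.0275116 ]
jaw 18.61406013227976 down [ 8.35407271e-04 -3.13907509e-04 -9.99999602e-01]
```

Request:
{"op": "play_rows", "data": {"commands": [[[0,0,0],[0,0,0]],[[0,0,0],[0,0,0]],[[0,0,0],[0,0,0]],[[0,0,0],[0,0,0]]], "claw": 90}}

```text
t: 12.02
ee_pos: [0.5599, -0.1942, 0.1265]
ee_rot: [0.574, 0.413, 0.574, -0.413]
force: [1.1, 0.5, -0.5]
width: 0.0569
```

```bash
python3 look.py d
```

```text
12.025 [ 0.55989537 -0.19423344  0.12653341] 0.05686141925714963 [ 1.09163181  0.47754263 -0.51826441] [ 0.01095207 -0.10340294 -0.01783501]
jaw 18.60690123413788 down [-1.29700818e-04  8.79982980e-05 -9.99999988e-01]
```

View pics/scene_d.png

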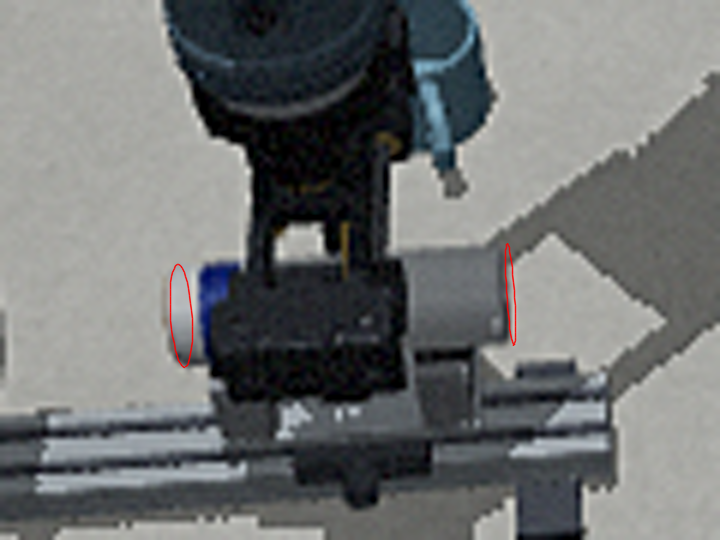

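Run:
```python
from h import *
import pickle
p=pickle.load(open("p_d.pkl","rb"))[0]
u=(proj(place(cyl(),.562,-.1957,-1.235,.12),p)-[110,150]+.5)*6-.5
print(u.min(0),u.max(0)); a=(proj(place([(0,0,0),(.01,0,0)],.562,-.1957,-1.235,.12),p)-[110,150]+.5)*6;print(a)
```

```text
[164.2870017  244.96852101] [510.43524192 371.20759019]
[[341.90837385 308.20045684]
 [318.34120869 309.93000015]]
```

Request:
{"op": "play_rows", "data": {"commands": [[[0,0,0],[0,0,0]],[[0,0,0],[0,0,0]],[[0,0,0],[0,0,0]],[[0,0,0],[0,0,0]],[[0,0,0],[0,0,0]]], "claw": 255, "newtons": 30}}

```text
t: 12.75
ee_pos: [0.5598, -0.1943, 0.1267]
ee_rot: [0.574, 0.413, 0.574, -0.413]
force: [-1.0, -0.0, 0.6]
width: 0.0428
```

Request:
{"op": "play_rows", "data": {"commands": [[[0,0,-1],[0,0,0]],[[0,0,-1],[0,0,0]],[[0,0,-1],[0,0,0]],[[0,0,-1],[0,0,0]]]}}

```text
t: 13.25
ee_pos: [0.5599, -0.1943, 0.1266]
ee_rot: [0.574, 0.412, 0.574, -0.413]
force: [-4.3, 1.6, 6.7]
width: 0.0431
```

Request:
{"op": "play_rows", "data": {"commands": [[[-0.5,-0.2,-0.4],[0,0,0]],[[-0.5,-0.2,-0.8],[0,0,0]],[[-0.5,-0.2,-0.8],[0,0,0]],[[-0.5,-0.2,-0.8],[0,0,0]],[[-0.5,-0.2,-0.8],[0,0,0]]]}}

```text
t: 13.88
ee_pos: [0.5599, -0.1943, 0.1266]
ee_rot: [0.575, 0.413, 0.574, -0.412]
force: [-5.1, 2.0, 11.2]
width: 0.0425
```

```bash
python3 look.py e
```

```text
13.875 [ 0.55989075 -0.19428477  0.12659448] 0.042529000362309166 [-5.07807194  2.01688107 11.18184809] [ 0.36984755  0.60892593 -0.02094121]
jaw 18.62339138063018 down [ 9.43742667e-04 -1.73494390e-04 -9.99999540e-01]
```

Request:
{"op": "play_rows", "data": {"commands": [[[-0.4,-0.1,0],[0,0,0]],[[-0.8,-0.3,0],[0,0,0]],[[-0.8,-0.3,0],[0,0,0]],[[-0.8,-0.3,0],[0,0,0]]]}}

```text
t: 14.48
ee_pos: [0.5598, -0.1944, 0.1266]
ee_rot: [0.575, 0.413, 0.574, -0.412]
force: [-1.4, 3.5, 8.0]
width: 0.0428
```

```bash
python3 look.py f
```

```text
14.475 [ 0.55983209 -0.19435638  0.12661272] 0.04282706091315266 [-1.44753948  3.50707772  8.03562835] [ 0.55970286  0.04952016 -0.04122419]
jaw 18.6206147792154 down [ 2.70494041e-03 -1.38513793e-05 -9.99996342e-01]
```

Request:
{"op": "play_rows", "data": {"commands": [[[0,0,-0.5],[0,0,0]],[[0,0,-0.5],[0,0,0]],[[0,0,-0.5],[0,0,0]],[[0,0,-0.5],[0,0,0]]]}}

```text
t: 15.08
ee_pos: [0.5599, -0.1943, 0.1266]
ee_rot: [0.575, 0.413, 0.574, -0.412]
force: [-2.6, 4.3, 12.6]
width: 0.0424
```

Request:
{"op": "play_rows", "data": {"commands": [[[0,0,0],[0,0,0]],[[0,0,0],[0,0,0]],[[0,0,0],[0,0,0]],[[0,0,0],[0,0,0]],[[0,0,0],[0,0,0]],[[0,0,0],[0,0,0]],[[0,0,0],[0,0,0]],[[0,0,0],[0,0,0]]]}}

```text
t: 16.08
ee_pos: [0.5598, -0.1943, 0.1265]
ee_rot: [0.575, 0.413, 0.574, -0.412]
force: [-3.1, 5.1, 12.8]
width: 0.0426
```

```bash
python3 look.py g
```

```text
16.075 [ 0.55980516 -0.19434     0.12653854] 0.04260144214333844 [-3.11551748  5.13281623 12.75146708] [ 0.63791565  0.31119003 -0.00212265]
jaw 18.62271930517432 down [ 2.57726900e-03 -3.51554901e-05 -9.99996678e-01]
```

View pics/scene_g.png

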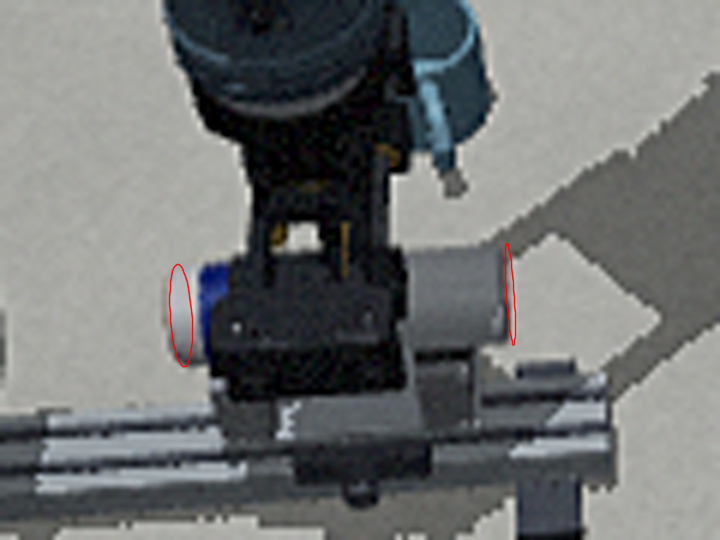

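```bash
python3 -c "
from plant import *
print(job_done());o=observe();print(o['t'],o['ee_pos'],o['force'],o['width'])"
```

```text
the job is handed in; nothing more can be done
None
the job is handed in; nothing more can be done
```

I lifted the white, blue-banded vase out of the tray and laid it in the V-blocks with its foot towards the lens. I handed the job in at about 16 s, with the gripper still holding the vase and pressing it down. After setting it down I let go once so it could settle, gripped it again at 30 N, and balanced the sideways load.

**Last checks before handing in**
- **Push on the V:** the wrist force was about 12.8 N upwards and steady over the last second, with only about 1.3 N sideways. From that I estimate 10 to 12 N on each face of the V; I could not measure the faces directly.
- **Grip and height:** the jaws read 42.6 mm on the 44 mm vase. The tool height of 126.5 mm puts the axis at about 120 mm.
- **Lengthwise centring:** the vase's outline was within about 1 to 2 mm of the outline expected for a centred vase. The blue band was on the lens side.

**What disagreed or was not fully checked**
- **Rig position:** the two cameras placed the rig about 3 mm and 0.018 rad apart. I used a value in between and relied on contact force for the final sideways position.
- **Lengthwise force:** an axial force of about 5 to 6 N remained in the grip along the V. It was not causing any visible movement.
- **Other pieces:** the green vase looked unmoved when I last saw it, after the lift. I noticed no contact with the other pieces but did not measure them again at the end.

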